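Lay the tall wooden crock over onto the padded bar

ROBOT

A 6-joint arm with a two-finger parallel gripper is mounted at the origin on the work surface. World frame = base frame: x ahead of the robot, y to its left, z up, the work surface at z = 0. Lengths are in m, angles in rad, forces in N, time in s.
With the tool pointing down it reaches from about 0.325 to 1 m from the base axis. Payload 5.1 kg.
Tool frame: the origin (TCP) lies between the finger pads; the fingertips stand 17 mm ahead of it and the grasp point (between the pads) lies 2 mm behind it; z points along the fingers, y is the line along which they close (so a half turn about z gives the same grasp; the last joint's range is limited). The gripper opens to 85 mm and grips with 20 to 120 N. Pads are 22 mm wide; open, the fingers measure 114 mm over their backs; the gripper's body (76 mm by 85 mm) begins 54 mm behind the grasp point. The pads swing forward as they close: fully open they stand 13 mm farther back than shut.
Start: joints at [1.142, 0.124, 1.65, -0, 1.367, -0.083], TCP at [0.22, 0.612, 0.248] pointing down, gripper open.
Joint ranges: [-2.61, 2.61], [-1.02, 2.33], [0.03, 2.71], [-1.35, 4.49], [0.32, 2.68], [-2.91, 2.91]. Speed limits (rad/s): [2.57, 2.57, 3.14, 3.14, 3.14, 3.14].

INTERFACE

Orientations are given as a rotation vector (axis times angle).
In Python, from station import * gives the robot as it stands. The module is installed in compiled form; this text tells all that it offers.
- The arm moves only by the tool jog_arm, never from a script. Its arguments are lists of equal length, an entry for each row: "delta_pos": the shift along the tool's x, y, z in units of 0.04 m (1.0 is 0.04 m), a list of three; "angular": the turn, a rotation vector about the tool's x, y, z in units of 6 degrees (1.0 is 6 degrees), a list of three; "grip": the opening, from -1 (shut) to 1 (fully open). A call has exactly 8 rows; each row shifts and turns the commanded pose from where the row before left it, along the tool's axes as they then stand; what a row does not reach is not made up. A row lasts 1/12 s, in which the tool goes at most 41.7 mm and 7.16 degrees, less where a joint would pass 70% of its speed; a pose out of reach is approached as far as the arm can. A call with a number of a shift or a turn outside -1 to 1 is refused whole. A call with a gripper value outside its range is refused whole. The fingers move at their own pace and stop on an object; the grip force is fixed at half the most. Time passes only in rows, so rows that do not move let the fingers close, or fill a call up. It gives the time, the measured TCP pose, the force, the opening and the grip force at its end, in the units of the state.
- read_state(): the state, without advancing time (a new reading comes with each control period).
- grab_frame(name): name is "scene" or "top" or "wrist"; returns a dict with "img" (400x640x3 uint8, blue, green, red), "z_map" (400x640 float32, m along the optical axis (not along the pixel's ray), 0 where there is no reading), "fx", "fy", "cx", "cy" (pixels), "T" (4x4, takes a point from camera to world coordinates). Camera axes: x right, y up, looking along -z (the intrinsics and any distortion apply to the point x, -y, -z); pixel columns grow to the right and rows downward; lengths in m; the calibration is good to about 2 mm. The wrist camera is an equidistant fisheye: a pixel r from the principal point sees the ray r / f radians off the axis. A picture is of the moment at which its call begins.
- hand_in(): hands the job in; it is judged then, once.
The state is a dict: "time": time; "joints": joint angles; "qd": joint speeds; "joint_torque": joint torques, N m; "position": TCP position; "ee_rot": TCP orientation; "wrist_force": force on the tool from outside, world axes, zero at the start; "moment": the same for the moment, N m; "grip_width": finger opening in m; "grasp_force": force on a finger pad.
Only numpy, scipy, OpenCV 4.12 (cv2) and the standard library are available. Lean on these libraries where they do the work, as an engineer would, in place of code of your own. Each camera call takes 0.05 s, during which the arm holds its last target. There are 200 camera calls.

TASK

Tip the tall open wooden crock over towards the blue padded bar of its decorating board and let it down gently, so that it ends lying back on the bar with its foot edge still on the board and the paper pattern facing up. Work only with fingertips put loosely into its mouth or against its sides: do not pinch or lift it, never let it drop onto the bar, and leave the other things where they stand. Finish clear of everything.

Things in the scene. Friction and masses are not known exactly. Their poses are not given: they have to be found in the camera images.
- crock: Tall square pale-wood crock, open-topped: 78 x 78 mm outside, 170 mm tall, walls 6 mm (mouth 66 x 66 mm), 0.26 to 0.47 kg, loose on the board. Origin: centre of its underside; z up its axis; -x face towards the bar, +x face with the paper pattern. Pulled at the mouth towards the bar it tips on its foot edge without sliding; past about 27 degrees it falls by itself unless held back from inside the mouth.
- foot_edge (a point): Middle of the crock's lower edge on its -x side (39 mm from its origin along -x), the edge on which it tips.
- mouth (a point): Centre of the crock's mouth, level with the rim, 170 mm above its underside.
- rest: Fixed plywood decorating board, 300 mm (its x) by 160 mm (its y) by 12 mm thick, top at z = 12 mm. Origin at the centre of its underside on the table. The crock stands on its +x half (centre about 50 mm along +x, within 12 mm); the padded bar crosses its -x half, which is towards the robot.
- bar: Blue padded round stop bar fixed across the board: 30 mm diameter, 122 mm long along y, between two dark posts 48 mm tall. Origin at the bar's centre, 35 mm above the table (top at 50 mm), 95 mm from the board's origin along the board's -x. Lying on it, the crock has its axis about 70 degrees from upright (67 to 72).
- finish: Loose amber bottle with black cap, 44 mm diameter, 105 mm tall, on the table beside the board. Origin at the centre of its underside.
- tin: Loose round brass tin with a pale lid, 60 mm diameter, 45 mm tall, on the table beside the board. Origin at the centre of its underside.
- marker: Loose black marker lying on the table, 125 mm long along x, 16 mm thick. Origin under its middle.
- coasters: Loose stack of square wooden coasters, 95 x 95 mm, 32 mm tall. Origin at the centre of its underside.
- mug: Loose white mug, 80 mm diameter, 90 mm tall, handle at its +y. Origin at the centre of its underside.
- block: Loose dark wood block 100 x 60 x 30 mm. Origin at the centre of its underside.
Mind the look-alikes: they are no part of the job. What is shaped like the crock but green is not meant.

How it is judged:
At the end, for the whole second after the job is handed in: The crock lies at rest on the padded bar, its axis 62 to 78 degrees from upright, the pattern face up (within about 31 degrees of level), square to the bar within 15 degrees, its foot edge on the board (within 40 mm behind to 60 mm ahead of the board's middle and 45 mm to either side) (angle between crock's own z axis and vertical between 1.08 and 1.36 rad and angle between crock's own x axis and vertical below 0.55 rad and contact force between crock and bar above 0.2 N and height (world z) of foot_edge below 0.03 m and x of foot_edge in the frame of rest between -0.04 and 0.06 m and y of foot_edge in the frame of rest between -0.045 and 0.045 m and angle between the y axis of crock and the y axis of rest, either way round below 0.26 rad and linear speed of crock below 0.02 m/s and angular speed of crock below 0.2 rad/s); the robot touches nothing.
It fails at once if the crock falls or is dropped (turns faster than 3 rad/s) (angular speed of crock above 3 rad/s).
It fails at once if the crock is lifted off the board (foot edge more than 20 mm above the board) (height (world z) of foot_edge above 0.032 m).
It fails at once if the crock is pinched or pushed hard (more than 20 N from the fingers) (contact force between the fingers and crock above 20 N).
It fails at once if a bystander (bottle, tin, marker, coasters, mug or block) is moved more than 25 mm (distance of any of finish, tin, marker, coasters, mug, block from where it was at the start of the episode above 0.025 m).
It also fails if it takes over 58 s, if anything falls off the work surface, if the arm or the gripper's body presses on something with over 40 N, if the wrist force passes 120 N, or if a joint passes its speed limit or range.

## Working session

There is one attempt and no reset: what is moved stays moved. The work goes in short steps, Python scripts to look and compute and a tool call to move; the robot and the scene stay as the last step left them, time stands still between calls to the robot, and variables do not carry over. Pictures are saved under pics/ and viewed, at most 10 in all, crops included, and the job is handed in when it is done.

Besides the shell and the picture viewer there is one more tool, called after ">>>" as name(argument=value, ...) on one line, values as JSON. jog_arm: Moves the arm, as the interface text tells. Shifts and turns lie within -1 to 1; 1 stands for 0.04 m of shift or 6 degrees of turn. Its arguments: {"type":"object","properties":{"delta_pos":{"type":"array","items":{"type":"array","items":{"type":"number","minimum":-1,"maximum":1}}},"angular":{"type":"array","items":{"type":"array","items":{"type":"number","minimum":-1,"maximum":1}}},"grip":{"type":"array","items":{"type":"number"}}},"required":["delta_pos","angular","grip"]}

```bash
mkdir -p pics
cat > h.py <<'E'
import numpy as np, cv2
from scipy.spatial.transform import Rotation as R
from station import *
def cloud(f):
    z=f["z_map"]; v,u=np.mgrid[:z.shape[0],:z.shape[1]]
    P=np.stack([(u-f["cx"])/f["fx"]*z,-(v-f["cy"])/f["fy"]*z,-z],-1)
    W=P@f["T"][:3,:3].T+f["T"][:3,3]; W[z==0]=np.nan
    return W
E
python3 - <<'E'
from h import *
s=read_state(); print({k:np.round(v,3) for k,v in s.items()})
a=grab_frame("scene");b=grab_frame("top")
np.savez("f0.npz",s=cloud(a),t=cloud(b),si=a["img"],ti=b["img"])
cv2.imwrite("pics/s0.png",a["img"]);cv2.imwrite("pics/t0.png",b["img"])
for f in (a,b): print(f["T"].round(3).tolist(),f["fx"])
E
```

```text
{'time': np.float64(0.0), 'joints': array([ 1.142,  0.125,  1.652,  0.   ,  1.367, -0.083]), 'qd': array([ 0.002, -0.001, -0.   ,  0.   , -0.001,  0.001]), 'joint_torque': array([-3.0000e-03, -4.2363e+01, -3.6544e+01, -0.0000e+00,  7.0000e-03,
       -0.0000e+00]), 'position': array([0.22 , 0.611, 0.247]), 'ee_rot': array([-5.400e-01, -3.094e+00,  3.000e-03]), 'wrist_force': array([-0.194,  0.604,  0.888]), 'moment': array([0.046, 0.031, 0.044]), 'grasp_force': np.float64(0.0), 'grip_width': np.float64(0.085)}
[[0.706, -0.467, 0.532, 1.378], [0.708, 0.487, -0.512, -0.825], [-0.02, 0.738, 0.675, 1.181], [0.0, 0.0, 0.0, 1.0]] 479.07256778519746
[[-0.01, 0.993, -0.117, 0.402], [-0.999, -0.014, -0.032, -0.033], [-0.033, 0.116, 0.993, 1.277], [0.0, 0.0, 0.0, 1.0]] 380.28490483743104
```

View pics/s0.png

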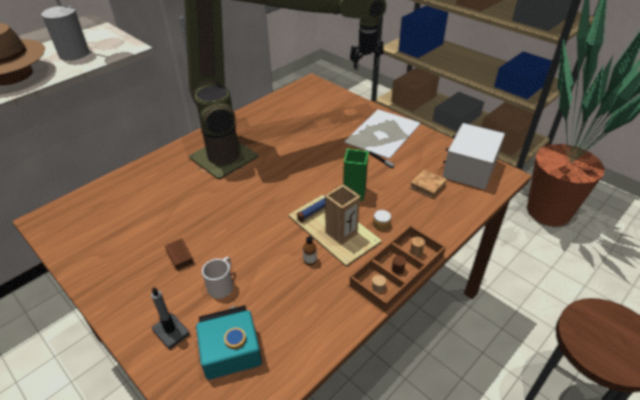

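View pics/t0.png

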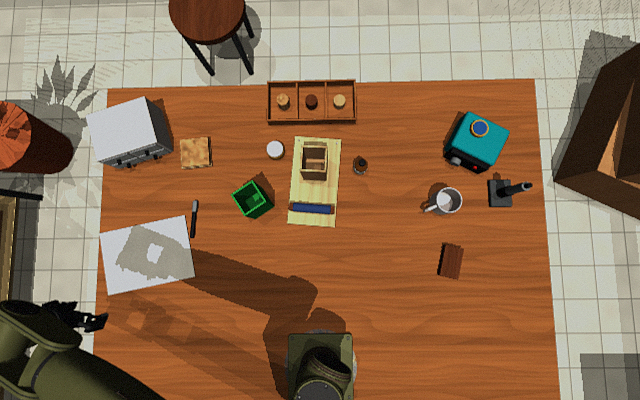

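Crock candidates: the pale wooden crock at scene (342,213) / top (314,160), with its paper pattern facing away from the bar, and a green square look-alike at scene (355,175) / top (252,200). I choose the wooden one, which stands on the board with the blue bar (top 312,208). The bottle is at top (360,165) and the tin at (275,150).

Run:
```python
from h import *
d=np.load("f0.npz")
for n,i,(u0,u1,v0,v1) in (("t","ti",(285,345,130,228)),("s","si",(285,385,180,262))):
    W=d[n];I=d[i];m=np.zeros(W.shape[:2],bool);m[v0:v1,u0:u1]=1
    z=W[...,2]
    k=m&(z>.172)&(z<.192); P=W[k]; 
    r=cv2.minAreaRect(P[:,:2].astype(np.float32)*1000); print(n,"rim",r,np.median(P[:,2]),len(P))
    hsv=cv2.cvtColor(I,cv2.COLOR_BGR2HSV)
    k=m&(hsv[...,0]>100)&(hsv[...,0]<130)&(hsv[...,1]>110)&(z>.025)&(z<.06);P=W[k]
    r=cv2.minAreaRect(P[:,:2].astype(np.float32)*1000); print(n,"bar",r,P[:,2].max(),len(P), np.nanmedian(P,0))
    k=m&(z>.004)&(z<.02)&(hsv[...,0]>18)&(hsv[...,0]<35);P=W[k]
    r=cv2.minAreaRect(P[:,:2].astype(np.float32)*1000); print(n,"board",r,np.median(P[:,2]),len(P))
W=d["t"]
for n,u,v in (("bottle",360,160),("tin",275,150),("green",248,196)):
    print(n,W[v-12:v+12,u-12:u+12][W[v-12:v+12,u-12:u+12,2]>.03].mean(0).round(3),np.nanmax(W[v-12:v+12,u-12:u+12,2]))
c=d["ti"][120:235,230:380];cv2.imwrite("pics/crop.png",cv2.resize(c,None,fx=4,fy=4,interpolation=2))
```

```text
t rim ((640.9231567382812, 9.760578155517578), (78.14606475830078, 78.87049865722656), 86.29571533203125) 0.18183796256454676 229
t bar ((504.5483703613281, 23.787986755371094), (118.97598266601562, 25.30059051513672), 84.9089584350586) 0.056920313273931544 294 [0.50374105 0.02368432 0.04817195]
t board ((600.41162109375, 15.28509521484375), (160.7819061279297, 298.6126708984375), 84.69866943359375) 0.012339421897115344 2619
s rim ((639.9464111328125, 5.965938568115234), (80.92276763916016, 85.36113739013672), 87.09893035888672) 0.1776642067677734 224
s bar ((513.6016845703125, 9.298469543457031), (87.03213500976562, 17.548389434814453), 82.55924987792969) 0.05599478778423794 100 [0.51446057 0.00737273 0.04396618]
s board ((608.3513793945312, 30.68499755859375), (300.5301818847656, 333.9039306640625), 58.37910079956055) 0.009695534854392562 1655
bottle [ 0.638 -0.137  0.078] 0.10902292175963324
tin [0.703 0.143 0.044] 0.053214761855364
green [0.543 0.221 0.121] 0.17663711587934183
```

View pics/crop.png

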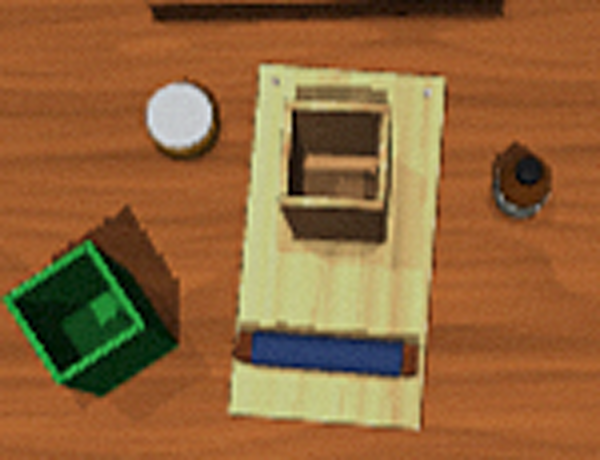

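The crop shows the wooden crock's open mouth at about (335,155), standing on the board, with the blue bar at (330,355) beyond its -x side. The choice is confirmed.

```bash
cat >> h.py <<'E'
import json,os
YAW=np.radians(-4.5); ex=np.array([np.cos(YAW),np.sin(YAW),0]); ey=np.array([-ex[1],ex[0],0]); ez=np.array([0,0,1.])
def ori(th):  # tool tilt th deg, z swings to +ex
    t=np.radians(th); z=np.sin(t)*ex-np.cos(t)*ez; x=ey
    return R.from_matrix(np.c_[x,np.cross(z,x),z])
def rows(p,r,targets,n):
    """from pose p,r through list of (p,R) in n rows each; prints rows in jog units"""
    D=[];A=[]
    for tp,tr in targets:
        for k in range(n,0,-1):
            dr=(r.inv()*tr).as_rotvec()/k; d=r.inv().apply((tp-p)/k)
            du=np.round(d/.04,2); au=np.round(np.degrees(dr)/6,2)
            D.append(du.tolist());A.append(au.tolist())
            p=p+r.apply(du*.04); r=r*R.from_rotvec(np.radians(au*6))
    assert np.abs(D).max()<=1 and np.abs(A).max()<=1,(np.abs(D).max(),np.abs(A).max())
    for i in range(0,len(D),8): print("P",str(D[i:i+8]).replace(" ",""),"\nA",str(A[i:i+8]).replace(" ",""))
    np.savez("cmd.npz",p=p,q=r.as_quat())
    return p,r
def last(): d=np.load("cmd.npz"); return d["p"],R.from_quat(d["q"])
def cur():
    s=read_state(); return np.array(s["position"]),R.from_rotvec(s["ee_rot"]),s
E
python3 - <<'E'
from h import *
p,r,s=cur()
rows(p,r,[(np.array([.641,.010,.247]),ori(0))],24)
E
```

```text
P [[-0.62,-0.44,0.0],[-0.65,-0.41,0.0],[-0.67,-0.37,0.0],[-0.69,-0.33,0.0],[-0.71,-0.29,0.0],[-0.72,-0.26,0.0],[-0.73,-0.22,0.0],[-0.74,-0.18,0.0]] 
A [[-0.0,0.0,0.52],[-0.0,0.0,0.52],[-0.0,0.0,0.52],[-0.0,0.0,0.52],[-0.0,0.0,0.52],[-0.0,0.0,0.52],[-0.0,0.0,0.52],[-0.0,0.0,0.52]]
P [[-0.75,-0.14,0.0],[-0.76,-0.09,0.0],[-0.76,-0.05,0.0],[-0.76,-0.01,0.0],[-0.76,0.03,0.0],[-0.76,0.07,0.0],[-0.76,0.11,0.0],[-0.75,0.15,0.0]] 
A [[-0.0,0.0,0.52],[-0.0,0.0,0.52],[-0.0,0.0,0.52],[-0.0,0.0,0.52],[-0.0,0.0,0.52],[-0.0,0.0,0.52],[-0.0,0.0,0.52],[-0.0,0.0,0.52]]
P [[-0.74,0.2,0.0],[-0.73,0.24,0.0],[-0.71,0.27,0.0],[-0.7,0.31,0.0],[-0.68,0.35,0.01],[-0.66,0.39,0.0],[-0.64,0.42,0.01],[-0.62,0.45,0.0]] 
A [[-0.0,0.0,0.52],[-0.0,0.0,0.52],[-0.0,0.0,0.51],[-0.0,0.0,0.52],[-0.0,0.0,0.51],[-0.0,0.01,0.52],[-0.0,0.0,0.51],[-0.01,0.01,0.52]]
```

>>> jog_arm(delta_pos=[[-0.62,-0.44,0.0],[-0.65,-0.41,0.0],[-0.67,-0.37,0.0],[-0.69,-0.33,0.0],[-0.71,-0.29,0.0],[-0.72,-0.26,0.0],[-0.73,-0.22,0.0],[-0.74,-0.18,0.0]], angular=[[0,0,0.52],[0,0,0.52],[0,0,0.52],[0,0,0.52],[0,0,0.52],[0,0,0.52],[0,0,0.52],[0,0,0.52]], grip=[-0.38,-0.38,-0.38,-0.38,-0.38,-0.38,-0.38,-0.38])

```text
time: 0.77
position: [0.3608, 0.4095, 0.2478]
ee_rot: [-1.2, -2.903, 0.001]
wrist_force: [1.0, -0.2, 0.1]
grip_width: 0.0271
grasp_force: 0.0
```

>>> jog_arm(delta_pos=[[-0.75,-0.14,0.0],[-0.76,-0.09,0.0],[-0.76,-0.05,0.0],[-0.76,-0.01,0.0],[-0.76,0.03,0.0],[-0.76,0.07,0.0],[-0.76,0.11,0.0],[-0.75,0.15,0.0]], angular=[[0,0,0.52],[0,0,0.52],[0,0,0.52],[0,0,0.52],[0,0,0.52],[0,0,0.52],[0,0,0.52],[0,0,0.52]], grip=[-0.38,-0.38,-0.38,-0.38,-0.38,-0.38,-0.38,-0.38])

```text
time: 1.43
position: [0.5008, 0.2093, 0.2478]
ee_rot: [-1.799, -2.575, 0.001]
wrist_force: [1.3, -0.0, -0.5]
grip_width: 0.0265
grasp_force: 0.0
```

>>> jog_arm(delta_pos=[[-0.74,0.2,0.0],[-0.73,0.24,0.0],[-0.71,0.27,0.0],[-0.7,0.31,0.0],[-0.68,0.35,0.01],[-0.66,0.39,0.0],[-0.64,0.42,0.01],[-0.62,0.45,0.0]], angular=[[0,0,0.52],[0,0,0.52],[0,0,0.51],[0,0,0.52],[0,0,0.51],[0,0.01,0.52],[0,0,0.51],[-0.01,0.01,0.52]], grip=[-0.38,-0.38,-0.38,-0.38,-0.38,-0.38,-0.38,-0.38])

```text
time: 2.1
position: [0.6414, 0.009, 0.2467]
ee_rot: [-2.309, -2.128, -0.002]
wrist_force: [0.1, -0.4, 0.9]
grip_width: 0.0263
grasp_force: 0.0
```

Run:
```python
from h import *
p,r,s=cur(); print(p.round(4),r.as_matrix().round(3).tolist(),s["joints"],s["grip_width"],s["time"],last()[0])
f=grab_frame("wrist");g=grab_frame("scene")
print("wristT rel tool", (np.linalg.inv(f["T"][:3,:3])@r.as_matrix()).round(2).tolist(), f["T"][:3,3],f["fx"],f["cx"],f["cy"])
im=np.vstack([f["img"][:,:640][::1,::1],]);h=cv2.resize(g["img"][130:290,250:450],(500,400))
cv2.imwrite("pics/w1.png",cv2.resize(np.hstack([im,h]),None,fx=.7,fy=.7,interpolation=cv2.INTER_AREA))
np.savez("w1.npz",img=f["img"],z=f["z_map"],T=f["T"],k=[f["fx"],f["cx"],f["cy"]])
```

```text
[0.6414 0.009  0.2467] [[0.081, 0.997, -0.0], [0.997, -0.081, 0.002], [0.002, -0.0, -1.0]] [-0.07057071  0.10650826  1.67189561  0.00228279  1.36346604  0.01051451] 0.026339557217622715 2.1 [0.64086996 0.00982726 0.24701287]
wristT rel tool [[-0.0, 1.0, 0.0], [0.95, 0.0, 0.3], [0.3, 0.0, -0.95]] [0.649362   0.08535922 0.3706476 ] 309.70691628693146 320.69318388215083 202.1555256555955
```

View pics/w1.png

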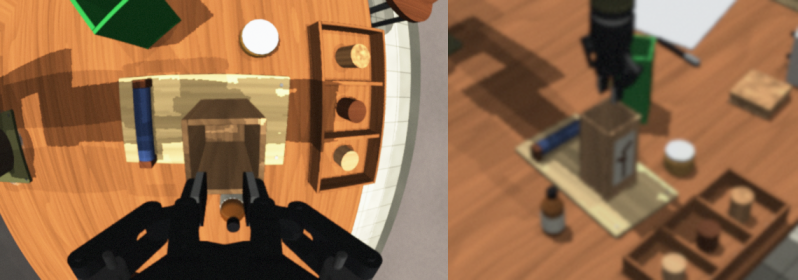

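The wrist view shows the crock mouth, display x 187–265 centred at about 226, with the fingers at about 200 and 250 centred over it. The pattern faces away from the bar (scene). I'll check the rim with the wrist cloud and plan the descent.

Run:
```python
from h import *
d=np.load("w1.npz");f,cx,cy=d["k"];z=d["z"];v,u=np.mgrid[:400,:640]
dx,dy=(u-cx),(v-cy);rr=np.hypot(dx,dy)+1e-9;th=rr/f;t=np.tan(th)
W=np.stack([z*t*dx/rr,-z*t*dy/rr,-z],-1)@d["T"][:3,:3].T+d["T"][:3,3]
W[z==0]=np.nan
k=(abs(W[...,2]-.182)<.008)&(abs(W[...,0]-.64)<.07)&(abs(W[...,1]-.01)<.07)
P=W[k];print(len(P),np.median(P[:,2]));print(cv2.minAreaRect(P[:,:2].astype(np.float32)*1000))
# fingers: points between z .2 and .26
k=(W[...,2]>.215)&(W[...,2]<.25)&(abs(W[...,0]-.64)<.06)&(abs(W[...,1]-.01)<.04);P=W[k];print(P.min(0),P.max(0))
for lo in np.arange(.21,.25,.004):
    Q=W[(W[...,2]>lo)&(W[...,2]<lo+.004)&(abs(W[...,0]-.64)<.06)&(abs(W[...,1]-.01)<.04)]
    if len(Q):print(round(lo,3),len(Q),Q.min(0).round(3),Q.max(0).round(3))
# descend: tips depth 25 -> TCP z=.182-.025+.017
p,r,s=cur();rows(p,r,[(np.array([.640,.009,.174]),ori(0))],8)
```

```text
3407 0.18004366587491652
((642.392822265625, 8.33963394165039), (79.47303009033203, 78.31455993652344), 86.27864837646484)
[ 0.61650188 -0.00346981  0.22801305] [0.67051519 0.02204832 0.24998581]
0.226 15 [0.63  0.009 0.228] [0.657 0.017 0.23 ]
0.23 118 [ 0.624 -0.002  0.23 ] [0.663 0.022 0.234]
0.234 226 [ 0.617 -0.003  0.234] [0.669 0.022 0.238]
0.238 234 [ 0.617 -0.003  0.238] [0.67  0.022 0.242]
0.242 304 [ 0.617 -0.001  0.242] [0.67  0.022 0.246]
0.246 304 [ 0.617 -0.003  0.246] [0.671 0.022 0.25 ]
0.25 322 [ 0.617 -0.003  0.25 ] [0.67  0.022 0.254]
P [[0.01,-0.01,0.23],[0.01,-0.01,0.23],[0.0,-0.01,0.23],[0.01,-0.01,0.22],[0.0,-0.01,0.23],[0.01,-0.0,0.22],[0.0,-0.01,0.23],[0.01,-0.0,0.22]] 
A [[0.0,-0.0,-0.01],[0.0,-0.0,-0.01],[0.0,-0.0,-0.0],[0.0,-0.0,-0.01],[0.0,-0.0,-0.0],[0.0,-0.0,-0.01],[0.0,-0.01,-0.0],[0.0,-0.0,-0.01]]
```

>>> jog_arm(delta_pos=[[0,0,0.23],[0,0,0.23],[0,0,0.23],[0,0,0.23],[0,0,0.23],[0,0,0.23],[0,0,0.23],[0,0,0.23]], angular=[[0,0,0],[0,0,0],[0,0,0],[0,0,0],[0,0,0],[0,0,0],[0,0,0],[0,0,0]], grip=[-0.38,-0.38,-0.38,-0.38,-0.38,-0.38,-0.38,-0.38])

```text
time: 2.87
position: [0.641, 0.0108, 0.1728]
ee_rot: [-2.306, -2.132, -0.003]
wrist_force: [0.4, 0.7, -0.7]
grip_width: 0.0265
grasp_force: 0.0
```

>>> jog_arm(delta_pos=[[0,-0.084,-0.019],[0,-0.084,-0.019],[0,-0.084,-0.019],[0,-0.084,-0.019],[0,-0.084,-0.019],[0,-0.084,-0.019],[0,-0.084,-0.019],[0,-0.084,-0.019]], angular=[[-0.2,0,0],[-0.2,0,0],[-0.2,0,0],[-0.2,0,0],[-0.2,0,0],[-0.2,0,0],[-0.2,0,0],[-0.2,0,0]], grip=[-0.24,-0.24,-0.24,-0.24,-0.24,-0.24,-0.24,-0.24])

```text
time: 3.53
position: [0.6138, 0.0126, 0.1787]
ee_rot: [2.212, 2.044, 0.178]
wrist_force: [0.5, 0.9, 0.9]
grip_width: 0.0327
grasp_force: 0.4
```

```bash
cat >> h.py <<'E'
def fold(v): return np.degrees(v)
def check(name):
    p,r,s=cur(); zt=r.as_matrix()[:,2]; print("tool tilt",np.degrees(np.arctan2(zt@ex,-zt[2])).round(2),p.round(4),s["grip_width"],s["wrist_force"],s["joints"].round(2) if hasattr(s["joints"],'round') else s["joints"])
    E=np.array([.603,.0115,.012]); print("crock-frame TCP polar", ((p-E)@ex).round(4),(p[2]-.012).round(4))
    g=grab_frame("scene"); W=cloud(g); L=(W-E)@np.c_[ex,ey,ez]
    # side face +ey/-ey visible: -ey face of crock at L[...,1]=-.039
    k=(abs(L[...,1]+.039)<.006)&(L[...,2]>.02)&(L[...,2]<.2)&(abs(L[...,0])<.25)
    k&=cv2.morphologyEx(k.astype(np.uint8),cv2.MORPH_OPEN,np.ones((3,3)))>0
    P=L[k][:,[0,2]].astype(np.float32)*1000
    if len(P)>20: print("side face rect",len(P),cv2.minAreaRect(P))
    cv2.imwrite(f"pics/{name}.png",cv2.resize(g["img"][130:290,230:430],(800,640))[:600])
E
python3 - <<'E'
from h import *
check("c1")
E
```

```text
tool tilt 9.83 [0.6138 0.0126 0.1787] 0.0327154331792555 [0.46024601 0.89112732 0.9212228 ] [-0.07  0.01  1.9   0.    1.06  0.01]
crock-frame TCP polar 0.0107 0.1667
side face rect 644 ((90.17506408691406, 99.50808715820312), (233.7700653076172, 157.1638946533203), 0.5183272957801819)
```

View pics/c1.png

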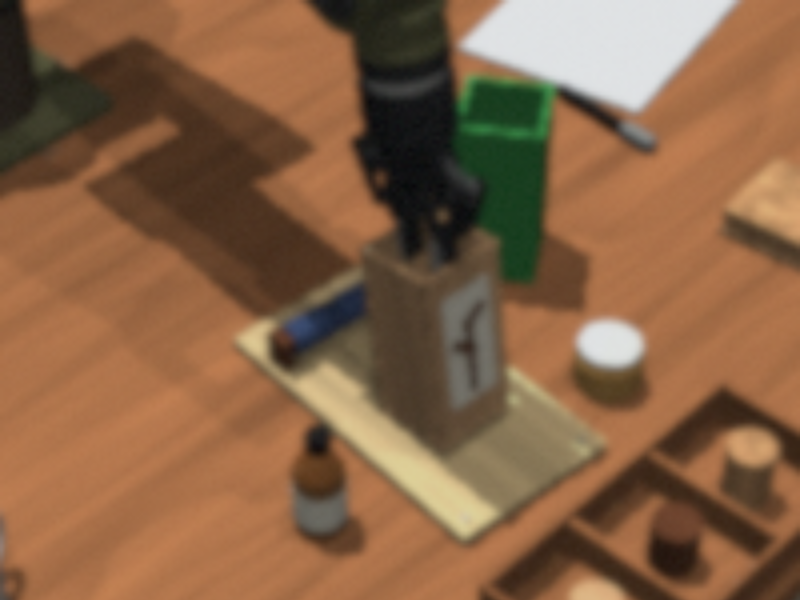

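The picture shows the crock tipped about 8–9° with its foot edge on the board, both fingers in the mouth (430,255), and the bar clear at (320,320). Joint 5 is falling towards its limit, so I'll fit the planar arm geometry and see what tilt can be reached.

Run:
```python
from h import *
from scipy.optimize import least_squares
p,r,s=cur(); j=np.array(s["joints"])
D=[((.124,1.65,1.367),np.hypot(.22,.612),.248),((.1065,1.6719,1.3635),np.hypot(.6414,.009),.2467),((j[1],j[2],j[4]),np.hypot(p[0],p[1]),p[2])]
def fk(x,q):
    h,l1,l2,L=x;a,b,c=q[0],q[0]+q[1],q[0]+q[1]+q[2]
    return np.array([l1*np.sin(a)+l2*np.sin(b)+L*np.sin(c),h+l1*np.cos(a)+l2*np.cos(b)+L*np.cos(c)])
res=least_squares(lambda x:np.r_[np.concatenate([fk(x,q)-[a,z] for q,a,z in D]),1e-3*(x-[.3,.45,.45,.25])],[.3,.45,.45,.25])
x=res.x;print(x,[ (fk(x,q)-[a,z]).round(4) for q,a,z in D])
h,l1,l2,L=x
def ik(rho,z,th):
    t=np.radians(th);w=np.array([rho-L*np.sin(t),z+L*np.cos(t)-h]);d=np.hypot(*w)
    b=np.arccos(np.clip((d*d-l1*l1-l2*l2)/2/l1/l2,-1,1)); a=np.arctan2(w[0],w[1])-np.arctan2(l2*np.sin(b),l1+l2*np.cos(b))
    return a,b,np.pi-t-a-b
for ct in range(10,70,6):
  c=np.radians(ct); X,Z=.038,.161
  rho=.603+X*np.cos(c)-Z*np.sin(c); z=.012+X*np.sin(c)+Z*np.cos(c)
  print(ct,round(rho,3),round(z,3),[ (th,np.round(ik(rho,z,th),2).tolist()) for th in (10,20,30,40,ct) if th<=ct])
```

```text
[0.13311143 0.48996621 0.60217316 0.24958426] [array([0.0002, 0.0002]), array([-0.0002, -0.0001]), array([ 0.    , -0.0001])]
10 0.612 0.177 [(10, [0.0, 1.91, 1.06]), (10, [0.0, 1.91, 1.06])]
16 0.595 0.177 [(10, [-0.03, 1.94, 1.06]), (16, [-0.08, 2.0, 0.95])]
22 0.578 0.176 [(10, [-0.07, 1.98, 1.06]), (20, [-0.15, 2.07, 0.87]), (22, [-0.16, 2.09, 0.83])]
28 0.561 0.172 [(10, [-0.1, 2.02, 1.05]), (20, [-0.18, 2.11, 0.87]), (28, [-0.24, 2.18, 0.71])]
34 0.544 0.167 [(10, [-0.13, 2.05, 1.05]), (20, [-0.22, 2.14, 0.86]), (30, [-0.29, 2.24, 0.67]), (34, [-0.32, 2.27, 0.6])]
40 0.529 0.16 [(10, [-0.16, 2.09, 1.04]), (20, [-0.25, 2.18, 0.86]), (30, [-0.32, 2.27, 0.67]), (40, [-0.39, 2.36, 0.47]), (40, [-0.39, 2.36, 0.47])]
46 0.514 0.151 [(10, [-0.19, 2.13, 1.03]), (20, [-0.27, 2.22, 0.85]), (30, [-0.35, 2.31, 0.66]), (40, [-0.42, 2.4, 0.47]), (46, [-0.45, 2.45, 0.34])]
52 0.5 0.141 [(10, [-0.21, 2.16, 1.01]), (20, [-0.3, 2.25, 0.84]), (30, [-0.38, 2.34, 0.65]), (40, [-0.45, 2.43, 0.46]), (52, [-0.5, 2.54, 0.2])]
58 0.487 0.13 [(10, [-0.23, 2.2, 1.0]), (20, [-0.32, 2.29, 0.82]), (30, [-0.4, 2.38, 0.64]), (40, [-0.47, 2.47, 0.45]), (58, [-0.54, 2.62, 0.05])]
64 0.475 0.117 [(10, [-0.24, 2.24, 0.98]), (20, [-0.33, 2.32, 0.8]), (30, [-0.42, 2.41, 0.62]), (40, [-0.49, 2.5, 0.43]), (64, [-0.55, 2.69, -0.11])]
```

>>> jog_arm(delta_pos=[[0,-0.084,-0.019],[0,-0.084,-0.019],[0,-0.084,-0.019],[0,-0.084,-0.019],[0,-0.084,-0.019],[0,-0.084,-0.019],[0,-0.084,-0.019],[0,-0.084,-0.019]], angular=[[-0.2,0,0],[-0.2,0,0],[-0.2,0,0],[-0.2,0,0],[-0.2,0,0],[-0.2,0,0],[-0.2,0,0],[-0.2,0,0]], grip=[-0.24,-0.24,-0.24,-0.24,-0.24,-0.24,-0.24,-0.24])

```text
time: 4.25
position: [0.5861, 0.0148, 0.1773]
ee_rot: [2.112, 1.952, 0.335]
wrist_force: [-0.1, -0.0, 0.3]
grip_width: 0.0326
grasp_force: 0.2
```

>>> jog_arm(delta_pos=[[0,-0.07,-0.016],[0,-0.07,-0.016],[0,-0.07,-0.016],[0,-0.07,-0.016],[0,-0.07,-0.016],[0,-0.07,-0.016],[0,-0.07,-0.016],[0,-0.07,-0.016]], angular=[[-0.167,0,0],[-0.167,0,0],[-0.167,0,0],[-0.167,0,0],[-0.167,0,0],[-0.167,0,0],[-0.167,0,0],[-0.167,0,0]], grip=[-0.24,-0.24,-0.24,-0.24,-0.24,-0.24,-0.24,-0.24])

```text
time: 4.92
position: [0.5637, 0.0166, 0.1733]
ee_rot: [2.025, 1.87, 0.457]
wrist_force: [1.2, 0.2, -0.3]
grip_width: 0.0325
grasp_force: 0.0
```

Run:
```python
from h import *
check("c2")
```

```text
tool tilt 27.36 [0.5637 0.0166 0.1733] 0.03246772014841534 [ 1.16676416  0.24652222 -0.3344848 ] [-0.06 -0.26  2.19 -0.01  0.73  0.02]
crock-frame TCP polar -0.0396 0.1613
side face rect 661 ((-32.61886215209961, 80.07807922363281), (152.00453186035156, 170.5047607421875), 24.287620544433594)
```

View pics/c2.png

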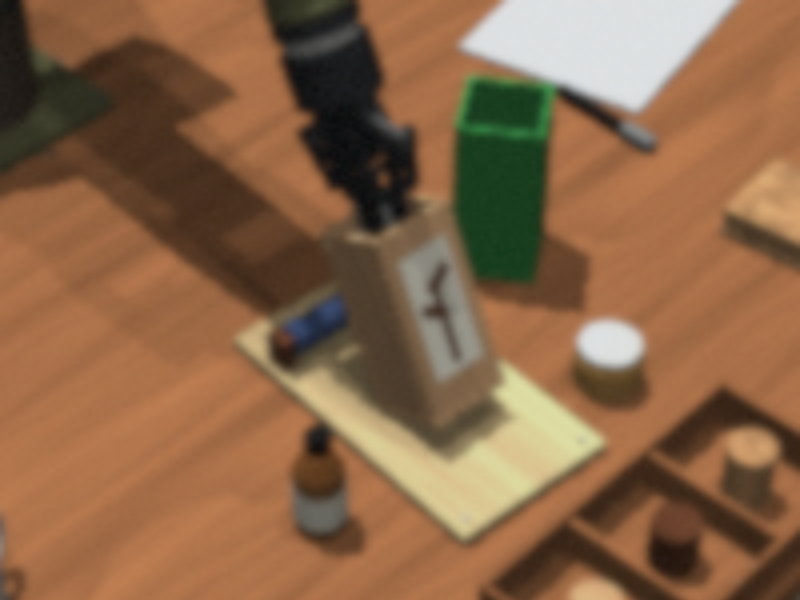

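The crock leans about 26° on its foot edge, fingers in the mouth (385,225). I go on slowly through the balance point.

>>> jog_arm(delta_pos=[[0,-0.056,-0.013],[0,-0.056,-0.013],[0,-0.056,-0.013],[0,-0.056,-0.013],[0,-0.056,-0.013],[0,-0.056,-0.013],[0,-0.056,-0.013],[0,-0.056,-0.013]], angular=[[-0.133,0,0],[-0.133,0,0],[-0.133,0,0],[-0.133,0,0],[-0.133,0,0],[-0.133,0,0],[-0.133,0,0],[-0.133,0,0]], grip=[-0.24,-0.24,-0.24,-0.24,-0.24,-0.24,-0.24,-0.24])

```text
time: 5.63
position: [0.5462, 0.0179, 0.168]
ee_rot: [1.952, 1.803, 0.549]
wrist_force: [0.2, -0.3, -0.7]
grip_width: 0.0324
grasp_force: 0.1
```

>>> jog_arm(delta_pos=[[0,-0.056,-0.013],[0,-0.056,-0.013],[0,-0.056,-0.013],[0,-0.056,-0.013],[0,-0.056,-0.013],[0,-0.056,-0.013],[0,-0.056,-0.013],[0,-0.056,-0.013]], angular=[[-0.133,0,0],[-0.133,0,0],[-0.133,0,0],[-0.133,0,0],[-0.133,0,0],[-0.133,0,0],[-0.133,0,0],[-0.133,0,0]], grip=[-0.24,-0.24,-0.24,-0.24,-0.24,-0.24,-0.24,-0.24])

```text
time: 6.3
position: [0.5294, 0.0193, 0.1607]
ee_rot: [1.878, 1.734, 0.635]
wrist_force: [-0.7, -0.6, -0.2]
grip_width: 0.0323
grasp_force: 0.2
```

Run:
```python
from h import *
check("c3")
```

```text
tool tilt 40.11 [0.5294 0.0193 0.1607] 0.032310127198517925 [-0.6558355  -0.56289897 -0.21929021] [-0.06 -0.43  2.4  -0.02  0.47  0.04]
crock-frame TCP polar -0.074 0.1487
side face rect 666 ((-42.85647964477539, 73.14419555664062), (133.97549438476562, 171.13731384277344), 41.086177825927734)
```

View pics/c3.png

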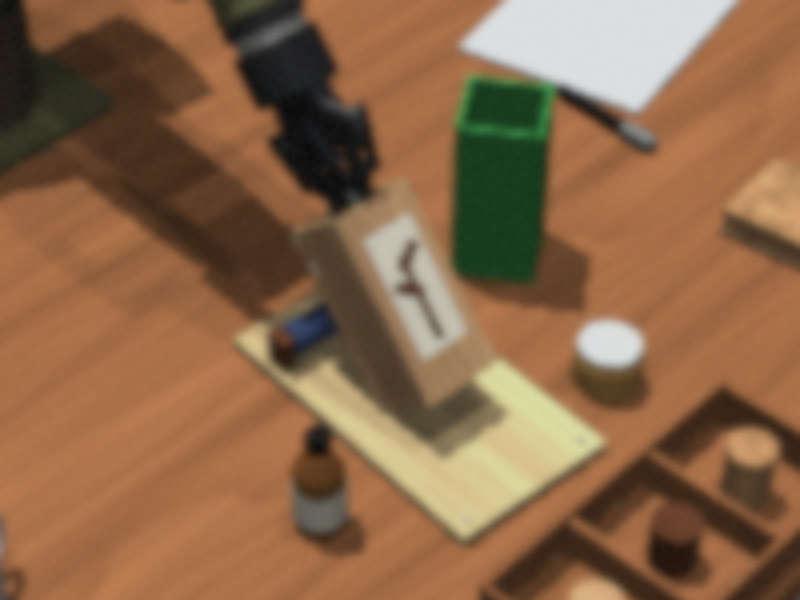

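The crock is past balance at about 41–42° and held back by the upper finger, with its foot edge on the board. Joint 5 limits the tool to about 43°, so next I lower it mostly by translation, working from the rim geometry.

Run:
```python
from h import *
p,r,s=cur(); E=np.array([.603,.0115,.012])
def Q(t):
    t=np.radians(t); X,Z=.072,.17
    return E+(X*np.cos(t)-Z*np.sin(t))*ex+(X*np.sin(t)+Z*np.cos(t))*ez
def tcp(t,th,hw,a): 
    M=ori(th).as_matrix(); return Q(t)-hw*M[:,1]+a*M[:,2]
for t in (40,41,42,43):
    M=ori(40.1).as_matrix(); d=Q(t)-p; print(t,(d@M[:,1]).round(4),(d@M[:,2]).round(4))
T=np.linspace(42,70,25); T0=42
off=None;tg=[]
for i,t in enumerate(T):
    th=min(40.1+.3*i,43); hw=.0295-min(i/8,1)*.002; a=.009-min(i/16,1)*.005
    x=tcp(t,th,hw,a)
    if off is None: off=p-x; print("off",off.round(4)); continue
    tg.append((x+off*max(0,1-i/16)*0+off,ori(th)))
rows(p,r,tg,1)
```

```text
40 0.0344 -0.0088
41 0.0315 -0.01
42 0.0285 -0.0112
43 0.0254 -0.0123
off [ 0.0023  0.0018 -0.001 ]
P [[-0.0,-0.08,-0.04],[-0.0,-0.08,-0.03],[-0.0,-0.08,-0.04],[-0.0,-0.09,-0.03],[-0.0,-0.08,-0.03],[-0.0,-0.08,-0.03],[-0.0,-0.08,-0.03],[-0.0,-0.09,-0.03]] 
A [[-0.06,-0.01,-0.01],[-0.05,-0.0,-0.0],[-0.05,-0.0,-0.0],[-0.05,-0.0,-0.0],[-0.05,-0.0,-0.0],[-0.05,-0.0,-0.0],[-0.05,-0.0,-0.0],[-0.05,-0.0,-0.0]]
P [[-0.0,-0.09,-0.02],[-0.0,-0.09,-0.03],[-0.0,-0.09,-0.03],[-0.0,-0.1,-0.02],[-0.0,-0.09,-0.02],[-0.0,-0.09,-0.03],[-0.0,-0.09,-0.02],[-0.0,-0.1,-0.01]] 
A [[-0.05,-0.0,-0.0],[-0.03,-0.0,-0.0],[-0.0,-0.0,-0.0],[-0.0,-0.0,-0.0],[-0.0,-0.0,-0.0],[-0.0,-0.0,-0.0],[-0.0,-0.0,-0.0],[-0.0,-0.0,-0.0]]
P [[-0.0,-0.09,-0.01],[-0.0,-0.1,-0.01],[-0.0,-0.09,-0.0],[-0.0,-0.09,-0.0],[-0.0,-0.1,-0.0],[-0.0,-0.09,-0.0],[-0.0,-0.09,0.0],[-0.0,-0.1,0.01]] 
A [[-0.0,-0.0,-0.0],[-0.0,-0.0,-0.0],[-0.0,-0.0,-0.0],[-0.0,-0.0,-0.0],[-0.0,-0.0,-0.0],[-0.0,-0.0,-0.0],[-0.0,-0.0,-0.0],[-0.0,-0.0,-0.0]]
```

>>> jog_arm(delta_pos=[[0,-0.08,-0.04],[0,-0.08,-0.03],[0,-0.08,-0.04],[0,-0.09,-0.03],[0,-0.08,-0.03],[0,-0.08,-0.03],[0,-0.08,-0.03],[0,-0.09,-0.03]], angular=[[-0.05,0,0],[-0.05,0,0],[-0.05,0,0],[-0.05,0,0],[-0.05,0,0],[-0.05,0,0],[-0.05,0,0],[-0.05,0,0]], grip=[-0.25,-0.26,-0.27,-0.28,-0.3,-0.31,-0.32,-0.34])

```text
time: 7.02
position: [0.5027, 0.0214, 0.1511]
ee_rot: [1.85, 1.708, 0.666]
wrist_force: [0.2, 0.3, -0.5]
grip_width: 0.0279
grasp_force: 0.4
```

Run:
```python
from h import *
check("c4")
```

```text
tool tilt 42.46 [0.5027 0.0214 0.1511] 0.02792524763403008 [ 0.18120081  0.28989254 -0.45323569] [-0.06 -0.52  2.48 -0.03  0.44  0.04]
crock-frame TCP polar -0.1008 0.1391
side face rect 641 ((-38.588077545166016, 84.60196685791016), (87.84244537353516, 169.19583129882812), 51.160213470458984)
```

>>> jog_arm(delta_pos=[[0,-0.09,-0.02],[0,-0.09,-0.03],[0,-0.09,-0.03],[0,-0.1,-0.02],[0,-0.09,-0.02],[0,-0.09,-0.03],[0,-0.09,-0.02],[0,-0.09,-0.01]], angular=[[0,0,0],[0,0,0],[0,0,0],[0,0,0],[0,0,0],[0,0,0],[0,0,0],[0,0,0]], grip=[-0.34,-0.34,-0.34,-0.34,-0.34,-0.34,-0.34,-0.34])

```text
time: 7.73
position: [0.4764, 0.0235, 0.1368]
ee_rot: [1.85, 1.709, 0.666]
wrist_force: [-1.0, 1.1, -0.9]
grip_width: 0.028
grasp_force: 0.5
```

Run:
```python
from h import *
check("c5")
```

```text
tool tilt 42.44 [0.4764 0.0235 0.1368] 0.02797337752561625 [-1.03841838  1.12853684 -0.94148004] [-0.06 -0.59  2.55 -0.03  0.44  0.05]
crock-frame TCP polar -0.1272 0.1248
side face rect 637 ((-57.15319061279297, 68.28839111328125), (102.27383422851562, 168.7487030029297), 59.18123245239258)
```

View pics/c5.png

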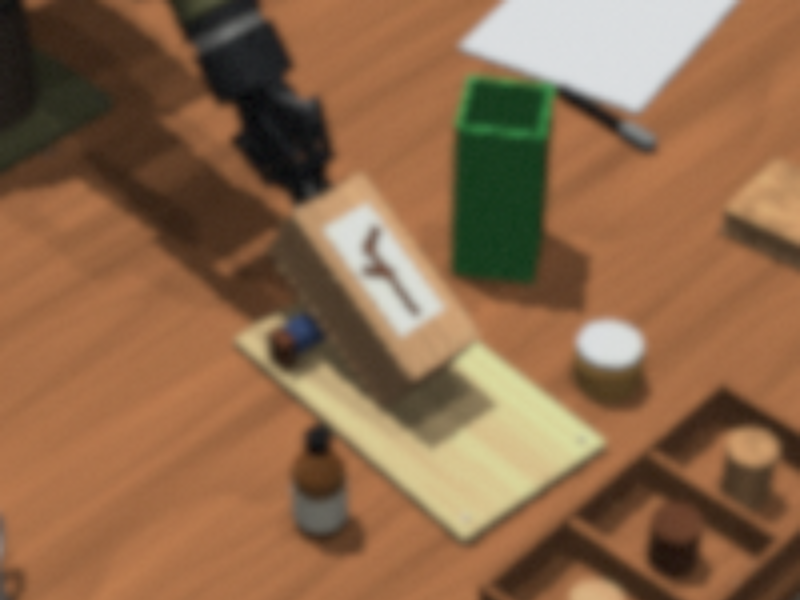

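The crock leans about 60° with the pattern facing up, still held by the finger and just short of the bar (300,330). I lower the rest more slowly.

>>> jog_arm(delta_pos=[[0,-0.08,-0.01],[0,-0.08,-0.01],[0,-0.08,0],[0,-0.08,0],[0,-0.07,0],[0,-0.07,0],[0,-0.06,0],[0,-0.06,0]], angular=[[0,0,0],[0,0,0],[0,0,0],[0,0,0],[0,0,0],[0,0,0],[0,0,0],[0,0,0]], grip=[-0.34,-0.34,-0.34,-0.34,-0.34,-0.34,-0.34,-0.34])

```text
time: 8.45
position: [0.4589, 0.0249, 0.1217]
ee_rot: [1.85, 1.709, 0.666]
wrist_force: [-1.9, 0.1, -0.4]
grip_width: 0.0284
grasp_force: 0.5
```

Run:
```python
from h import *
check("c6")
```

```text
tool tilt 42.43 [0.4589 0.0249 0.1217] 0.02844652027005273 [-1.93827351  0.05466756 -0.39241646] [-0.05 -0.63  2.6  -0.04  0.43  0.05]
crock-frame TCP polar -0.1447 0.1097
side face rect 594 ((-62.75309753417969, 64.44937896728516), (94.6596908569336, 168.27890014648438), 65.31781005859375)
```

>>> jog_arm(delta_pos=[[0,-0.035,0],[0,-0.035,0],[0,-0.035,0],[0,-0.035,0],[0,-0.035,0],[0,-0.035,0],[0,-0.035,0],[0,-0.035,0]], angular=[[0,0,0],[0,0,0],[0,0,0],[0,0,0],[0,0,0],[0,0,0],[0,0,0],[0,0,0]], grip=[-0.34,-0.34,-0.34,-0.34,-0.34,-0.34,-0.34,-0.34])

```text
time: 9.17
position: [0.4509, 0.0256, 0.1143]
ee_rot: [1.85, 1.708, 0.666]
wrist_force: [-0.5, -0.6, 0.3]
grip_width: 0.0285
grasp_force: 0.0
```

Run:
```python
from h import *
check("c7")
```

```text
tool tilt 42.45 [0.4509 0.0256 0.1143] 0.02849075920744279 [-0.52065728 -0.57965177  0.33021521] [-0.05 -0.65  2.62 -0.04  0.43  0.05]
crock-frame TCP polar -0.1528 0.1023
side face rect 624 ((-121.698486328125, 92.45366668701172), (95.76483154296875, 297.1692810058594), 64.56208038330078)
```

View pics/c7.png

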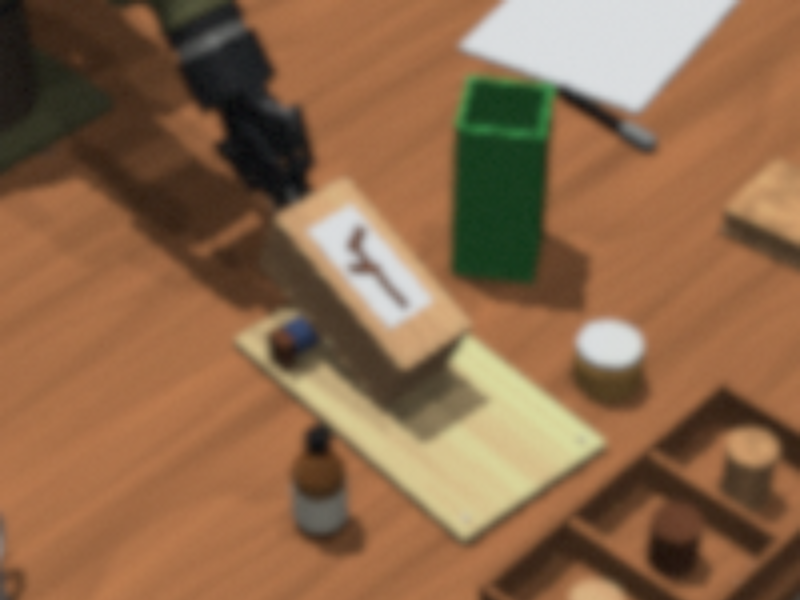

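The crock is close to or on the bar, pattern up, foot edge on the board. I'll measure its tilt from the top face plane.

```bash
cat >> h.py <<'E'
def face():
    g=grab_frame("scene"); W=cloud(g); E=np.array([.603,.0115,.012]); L=(W-E)@np.c_[ex,ey,ez]
    k=np.zeros(L.shape[:2],bool);k[175:222,305:345]=1
    k&=(abs(L[...,1])<.03)&(L[...,2]>.05)&(L[...,2]<.18)
    P=L[k]
    for _ in range(6):
        c=P.mean(0);n=np.linalg.svd(P-c)[2][2];n*=np.sign(n[2]); P=P[abs((P-c)@n)<max(.003,1.5*np.std((P-c)@n))]
    print("face n",n.round(3),"tilt",np.degrees(np.arccos(n[0])).round(1),90-np.degrees(np.arcsin(n[0])).round(1),"dist from E",(c@n).round(4),len(P))
E
python3 - <<'E'
from h import *
face()
E
```

```text
face n [0.378 0.003 0.926] tilt 67.8 67.8 dist from E 0.0755 503
```

>>> jog_arm(delta_pos=[[0,-0.015,0],[0,-0.015,0],[0,-0.015,0],[0,-0.015,0],[0,-0.015,0],[0,-0.015,0],[0,0,0],[0,0,0]], angular=[[0,0,0],[0,0,0],[0,0,0],[0,0,0],[0,0,0],[0,0,0],[0,0,0],[0,0,0]], grip=[-0.35,-0.36,-0.38,-0.39,-0.4,-0.41,-0.42,-0.42])

```text
time: 9.93
position: [0.4482, 0.0258, 0.1119]
ee_rot: [1.85, 1.709, 0.666]
wrist_force: [-0.9, 0.6, 0.7]
grip_width: 0.0246
grasp_force: 0.0
```

Run:
```python
from h import *
face()
p,r,s=cur(); M=ori(42.45).as_matrix()
# inner walls at tilt 68 in tool (y,z) frame
E=np.array([.603,.0115,.012]);t=np.radians(68)
for X,Z in ((.072,.17),(.006,.17),(.006,.13),(.072,.13)):
    q=E+(X*np.cos(t)-Z*np.sin(t))*ex+(X*np.sin(t)+Z*np.cos(t))*ez-p; print(X,Z,(q@M[:,1]).round(4),(q@M[:,2]).round(4))
print(s["grip_width"],s["wrist_force"])
```

```text
face n [0.373 0.014 0.928] tilt 68.1 68.1 dist from E 0.0761 489
0.072 0.17 0.0389 -0.0058
0.006 0.17 -0.0206 0.0226
0.006 0.13 -0.0034 0.0587
0.072 0.13 0.0562 0.0303
0.024844995743928112 [0.37934287 0.33974247 0.35537498]
```

>>> jog_arm(delta_pos=[[0,0,-0.12],[0,0,-0.13],[0,0,-0.13],[0,0,-0.13],[0,0,-0.13],[0,0,-0.13],[0,0,-0.13],[0,0,-0.13]], angular=[[0,0,0],[0,0,0],[0,0,0],[0,0,0],[0,0,0],[0,0,0],[0,0,0],[0,0,0]], grip=[-0.42,-0.42,-0.42,-0.42,-0.42,-0.42,-0.42,-0.42])

```text
time: 10.65
position: [0.4202, 0.028, 0.1427]
ee_rot: [1.85, 1.708, 0.666]
wrist_force: [-0.1, -0.3, 0.0]
grip_width: 0.0248
grasp_force: 0.0
```

Run:
```python
from h import *
p,r,s=cur(); print(s["joints"],p);face()
rows(p,r,[(p+[0,0,.12],ori(25))],16)
```

```text
[-0.05026018 -0.85678414  2.66602642 -0.03167733  0.59176712  0.04874303] [0.4202085  0.02795737 0.14273143]
face n [0.374 0.014 0.927] tilt 68.0 68.0 dist from E 0.076 490
P [[0.0,0.13,-0.14],[0.0,0.12,-0.14],[0.0,0.12,-0.14],[0.0,0.12,-0.15],[0.0,0.12,-0.15],[0.0,0.11,-0.15],[0.0,0.11,-0.15],[0.0,0.11,-0.15]] 
A [[0.18,-0.0,-0.0],[0.18,-0.0,-0.0],[0.18,-0.0,-0.0],[0.18,-0.0,-0.0],[0.18,-0.0,-0.0],[0.18,-0.0,-0.0],[0.18,-0.0,-0.0],[0.18,-0.0,-0.0]]
P [[0.0,0.1,-0.16],[0.0,0.1,-0.16],[0.0,0.1,-0.16],[0.0,0.1,-0.16],[0.0,0.09,-0.16],[0.0,0.09,-0.16],[0.0,0.08,-0.17],[0.01,0.09,-0.17]] 
A [[0.18,-0.0,-0.0],[0.18,-0.0,-0.0],[0.18,-0.0,-0.0],[0.19,-0.0,-0.0],[0.18,-0.0,-0.0],[0.19,-0.01,-0.0],[0.18,-0.0,-0.01],[0.19,-0.01,-0.0]]
```

>>> jog_arm(delta_pos=[[0,0.13,-0.14],[0,0.12,-0.14],[0,0.12,-0.14],[0,0.12,-0.15],[0,0.12,-0.15],[0,0.11,-0.15],[0,0.11,-0.15],[0,0.11,-0.15]], angular=[[0.18,0,0],[0.18,0,0],[0.18,0,0],[0.18,0,0],[0.18,0,0],[0.18,0,0],[0.18,0,0],[0.18,0,0]], grip=[-0.42,-0.42,-0.42,-0.42,-0.42,-0.42,-0.42,-0.42])

```text
time: 11.37
position: [0.4205, 0.0278, 0.2028]
ee_rot: [1.952, 1.803, 0.549]
wrist_force: [1.1, 0.2, 0.1]
grip_width: 0.0249
grasp_force: 0.0
```

>>> jog_arm(delta_pos=[[0,0.1,-0.16],[0,0.1,-0.16],[0,0.1,-0.16],[0,0.1,-0.16],[0,0.09,-0.16],[0,0.09,-0.16],[0,0,0],[0,0,0]], angular=[[0.18,0,0],[0.18,0,0],[0.18,0,0],[0.18,0,0],[0.18,0,0],[0.18,0,0],[0,0,0],[0,0,0]], grip=[-0.42,-0.42,-0.42,-0.42,-0.42,-0.42,-0.42,-0.42])

```text
time: 12.03
position: [0.4209, 0.0277, 0.2477]
ee_rot: [2.024, 1.87, 0.458]
wrist_force: [-0.0, -1.4, 0.2]
grip_width: 0.0248
grasp_force: 0.0
```

Run:
```python
from h import *
check("c8");face()
```

```text
tool tilt 27.38 [0.4209 0.0277 0.2477] 0.024758207991262434 [-0.04769592 -1.38490328  0.24268073] [-0.06 -0.76  2.38 -0.01  1.04  0.03]
crock-frame TCP polar -0.1829 0.2357
side face rect 607 ((-63.75454330444336, 65.8813247680664), (91.21971130371094, 173.02459716796875), 70.66070556640625)
face n [ 0.374 -0.015  0.927] tilt 68.0 68.0 dist from E 0.0757 497
```

View pics/c8.png

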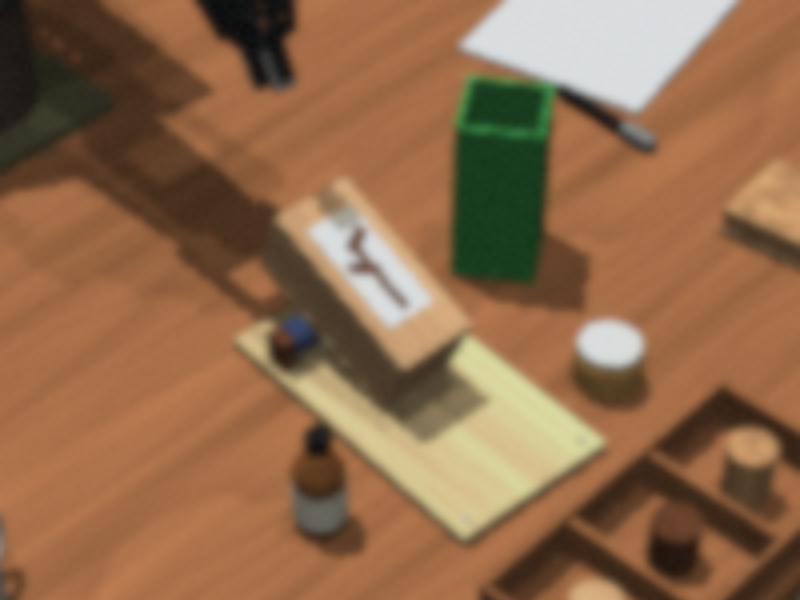

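The crock lies on the bar at 68° with the pattern up (370,265), and the gripper is well clear at (270,60). Handing in.

```bash
python3 -c "
from station import *
print(hand_in())"
```

```text
the job is handed in; nothing more can be done
None
```

The crock was lowered gently onto the padded bar and measured at about 68° from upright, pattern up and foot edge on the board, with the gripper clear; the job is handed in, but no verdict came back.

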